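Refit a feeder gearbox: bearing plate on its dowels, splined gear pressed home

ROBOT

A 7-joint arm with a two-finger parallel gripper is mounted at the origin on a cart in front of the work surface, level with it; the furniture and walls round the work are solid. World frame = base frame: x ahead of the robot, y to its left, z up, the work surface at z = 0. Lengths are in mm, angles in rad, forces in N, time in s.
With the tool pointing down it reaches from about 375 to 925 mm from the base axis. Payload 3.1 kg.
Tool frame: the origin (TCP) lies midway between the tips of the shut fingers; the grasp point (between the pads) lies 19 mm behind it; z points along the fingers, y is the direction in which the jaws open and shut (so a half turn about z gives the same grasp; the last joint's range is limited). The gripper opens to 85 mm and grips with 20 to 120 N. Pads are 22 mm wide; open, the fingers measure 114 mm over their backs; the gripper's body (76 mm by 85 mm) begins 54 mm behind the grasp point. The pads swing forward as they close: fully open they stand 13 mm farther back than shut.
Start: joints at [-1.351, 0.383, 0.044, 1.598, -0.018, 1.161, -0.05], TCP at [203.088, 617.461, 231.269] pointing down, gripper open.
Joint ranges: [-2.61, 2.61], [-0.41, 2.15], [-1.48, 1.57], [0, 2.5], [-1.57, 4.71], [0.05, 1.97], [-2.85, 2.85]. Speed limits (rad/s): [2.79, 2.79, 3.14, 3.14, 3.14, 3.14, 3.14].

INTERFACE

Orientations are given as a unit quaternion [w, x, y, z].
In Python, from plant import r gives the robot as it stands. The module is installed in compiled form; this text tells all that it offers. Calls block until the motion is done:
- r.move_ptp(position, orientation): joint-space move of the TCP to a pose.
- r.move_linear(position, velocity=150, frame=None): straight line of the TCP; frame=None keeps the orientation; velocity is the mean speed in mm/s.
- r.move_joints(angles): joint-space move.
- r.gripper_to(opening): opening from 0.0 (shut) to 1.0 (fully open); the grip force is fixed at half the most; returns when the fingers have stopped.
- r.dwell(seconds).
- r.ik(position, orientation): joint angles nearest the present ones, or None.
- r.snapshot(name): name is "side" or "top"; returns a dict with "color" (384x512x3 uint8, red, green, blue), "intrinsics" (3x3 intrinsics, pixels), "T" (4x4, takes a point from camera to world coordinates). Camera axes: x right, y up, looking along -z (the intrinsics and any distortion apply to the point x, -y, -z); pixel columns grow to the right and rows downward; lengths in mm; the calibration is good to about 2 mm. A picture is of the moment at which its call begins. There is no depth.
A pose or a line that the arm cannot do raises r.Unreachable and nothing moves.
- r.job_done(): hands the job in, once; it reports no verdict.
Readings, each from a call of its own:
- r.current_t(): time.
- r.current_joint_positions(): joint angles.
- r.current_joint_vel(): joint speeds.
- r.current_joint_torque(): joint torques, N m.
- r.current_eef_pos(): TCP position.
- r.current_eef_rot(): TCP orientation.
- r.current_contact_force(): force on the tool from outside, world axes, zero at the start.
- r.current_torque(): the same for the moment, N m.
- r.current_opening(): opening from 0.0 (shut) to 1.0 (fully open).
Only numpy, scipy, OpenCV 4.12 (cv2) and the standard library are available. Lean on these libraries where they do the work, as an engineer would, in place of code of your own. Each camera call takes 0.05 s, during which the arm holds its last target.

TASK

Refit the feeder gearbox: lower the loose bearing plate, collar upward, over the two locating pins until it rests flush on the housing (either way round), and let go of it. Then take the drive gear from its wooden stand, put its splined stem down through the plate's bore, turned so that the splines mesh with the hub, and push it fully home against the ejector spring. Finish while holding it pressed fully home, ready for the retaining screw, and leave the other things on the table where they are.

Things in the scene. Friction and masses are not known exactly. Their poses are not given: they have to be found in the camera images.
- gearbox: grey gearbox housing, fixed: a block 120 x 62 x 45 mm on a foot flange 136 x 78 x 10 mm. Origin: centre of its underside, on the table; x its long direction (along world y within 0.4 rad), z up. It stands at the near left or near right of the table, the plate on the other side.
- gearbox_top (a point): centre of the housing's flat top face, 45 mm above the table, where the plate's underside must rest. Same axes as the housing. Two steel locating pins stand on this face at x = +46 and -46 mm, y = 0: 10 mm diameter, 20 mm tall, the top 6 mm tapering to 4 mm diameter.
- hub: steel hub upright in the middle of the housing's top, fixed (does not turn), 38 mm across, 28 mm tall, origin at its foot. Its cross-shaped spline socket, open at the top, has two crossing slots along its own x and y axes, each 29 mm long and 10 mm wide; every quarter turn fits. Its angle differs from start to start.
- hub_mouth (a point): centre of the hub's top face and of the socket's mouth, 73 mm above the table, same axes as the hub. Socket 24 mm deep; in its middle a spring ejector pin (8 mm diameter), its top 10 mm below the mouth. The spring pushes up with 3 N when met, about 6.5 N with the gear home, and lifts the gear again if it is let go.
- bearing_plate: loose aluminium plate lying flat, collar upward: 116 x 62 x 8 mm, long direction x (along world y within 0.4 rad); two 12 mm pin holes at x = +46 and -46 mm, a 44 mm bore in the middle. Round the bore a collar to grip: 60 mm outer diameter, 26 mm tall above the plate. Weight 0.2 to 0.3 kg. Origin: centre of the underside.
- plate_grip (a point): point on the collar's axis, 30 mm above the plate's underside (4 mm below the collar's top), same axes as the plate; grip across the collar (60 mm)
- plate_under (a point): centre of the plate's underside, same axes as the plate
- gear_grip (a point): on the axis of the steel drive gear (0.15 to 0.3 kg, upright in the stand), inside its round grip boss: 28 mm diameter, 28 mm tall, on a toothed disc 67 mm across, 10 mm thick. This point is 20 mm above the disc's top, 8 mm below the boss's top, 60 mm above the stem's foot. x and y lie along the stem's spline bars (every quarter turn alike), z up.
- stem_shoulder (a point): on the gear's axis, 40 mm below gear_grip, same axes: underside of a round shoulder (34 mm diameter, 10 mm tall, under the disc); it rests on hub_mouth when the gear is home. Below it the splined stem, 20 mm long: a cross of two bars 26 x 7 mm, the lowest 4 mm 22.5 x 4.5 mm as a lead-in.
- gear_stand: light wooden block 70 x 70 x 42 mm, fixed to the table at the left, behind the near row, with an upright 45 mm through hole; the gear's stem hangs in the hole, its disc rests on the block's top. Origin: centre of the underside.
- carpenter_pencil: bystander, leave alone: flat red carpenter's pencil, 118 mm long, between the near left and near right places; origin under its centre
- tape_measure: bystander, leave alone: yellow tape measure, 36 x 78 x 61 mm, far left; origin under its centre
- spacer_ring: bystander, leave alone: steel spacer ring, 54 mm diameter, 30 mm tall, at the right; origin under its centre
- oil_can: bystander, leave alone: oil can with a long spout, 165 mm tall, at the right; origin under its centre
- setting_block: bystander, leave alone: white setting block with a black knob, 40 x 60 x 46 mm, far left; origin under its centre
- small_ring: bystander, leave alone: steel spacer ring, 60 mm diameter, 10 mm tall, at the right; origin under its centre

How it is judged:
By the outcome, as a careful person would: the job done as asked, in the order asked, and still so for the second after the job is handed in, while the arm keeps its last pose, push and grip.
It also fails if it takes over 58 s, if anything falls off the work surface, if the arm or the gripper's body presses on something with over 40 N, if the wrist force passes 120 N, or if a joint passes its speed limit or range.

## Working session

There is one attempt and no reset: what is moved stays moved. The work goes in short steps, each a Python script; the robot and the scene stay as the last script left them, time stands still between calls to the robot, and variables do not carry over. Pictures are saved under pics/ and viewed, and the job is handed in when it is done.

```bash
mkdir -p pics; python3 - <<'E'
from plant import r
import cv2,numpy as np
for n in("top","side"):
    s=r.snapshot(n); cv2.imwrite(f"pics/{n}0.png",cv2.resize(s["color"][:,:,::-1],(800,600),interpolation=cv2.INTER_CUBIC))
    print(n,s["intrinsics"],np.round(s["T"],4).tolist(),[k for k in s])
print(r.current_t(),r.current_eef_pos(),r.current_eef_rot(),r.current_contact_force(),r.current_joint_positions())
E
```

```text
top [[394.48255833   0.         244.1568838 ]
 [  0.         394.48255833 185.89650444]
 [  0.           0.           1.        ]] [[-0.0144, 0.9876, -0.1565, 478.3955], [-0.9999, -0.0133, 0.0078, -26.4512], [0.0056, 0.1566, 0.9877, 916.2901], [0.0, 0.0, 0.0, 1.0]] ['color', 'intrinsics', 'T']
side [[420.31870293   0.         259.76168209]
 [  0.         420.31870293 192.05063385]
 [  0.           0.           1.        ]] [[0.9959, 0.0642, -0.0632, 539.5423], [-0.0869, 0.5008, -0.8612, -779.3756], [-0.0236, 0.8632, 0.5043, 521.549], [0.0, 0.0, 0.0, 1.0]] ['color', 'intrinsics', 'T']
0.1 [202.86657108 616.62441294 229.99344714] [-1.32467097e-04  1.58206538e-01  9.87405304e-01 -1.19945807e-03] [1.18309786 0.42963234 0.36128181] [-1.35078472  0.38377126  0.04387737  1.59943489 -0.01792676  1.16119315
 -0.04986782]
```

View pics/top0.png

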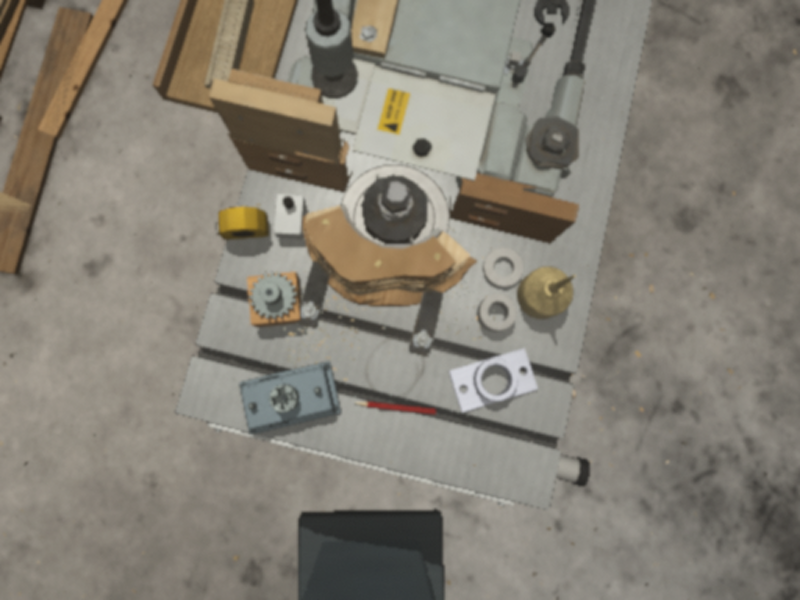

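View pics/side0.png

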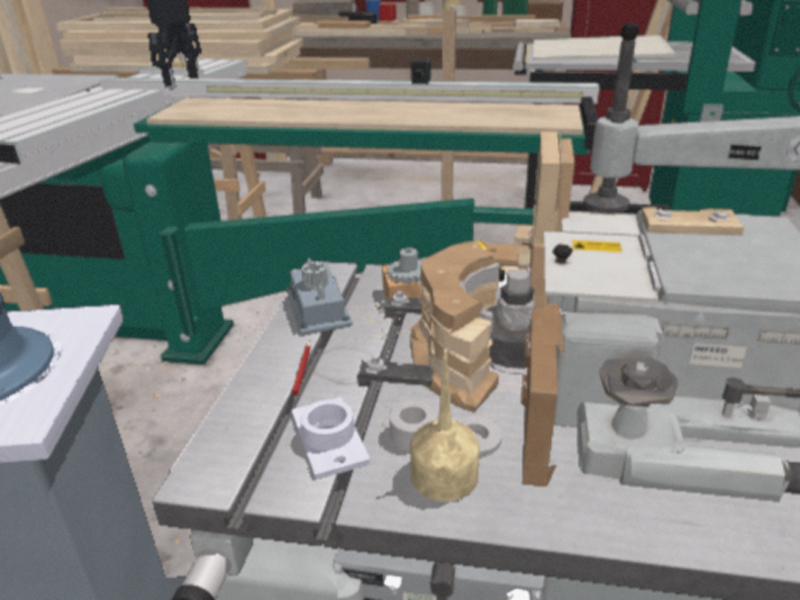

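```bash
cat > h.py <<'E'
import numpy as np,cv2
def proj(s,P):
    P=np.atleast_2d(P).astype(float);T=s["T"];c=(P-T[:3,3])@T[:3,:3]
    c=c*[1,-1,-1];q=c@s["intrinsics"].T;return q[:,:2]/q[:,2:]
def unproj(s,uv,z):
    T=s["T"];K=s["intrinsics"];d=np.linalg.inv(K)@[uv[0],uv[1],1];d=T[:3,:3]@(d*[1,-1,-1])
    o=T[:3,3];return o+d*(z-o[2])/d[2]
def crop(s,u,v,w,h,f,name):
    im=s["color"][v:v+h,u:u+w,::-1];cv2.imwrite(name,cv2.resize(im,None,fx=f,fy=f,interpolation=cv2.INTER_CUBIC))
E
python3 - <<'E'
from plant import r
from h import *
import pickle
S={n:r.snapshot(n) for n in("top","side")};pickle.dump(S,open("s0.pkl","wb"))
crop(S["top"],145,165,90,120,5,"pics/c1.png")
crop(S["top"],280,215,75,55,8,"pics/c2.png")
crop(S["side"],175,155,110,65,7,"pics/c3.png")
crop(S["side"],180,250,65,65,8,"pics/c4.png")
E
```

```text
(no output)
```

View pics/c1.png

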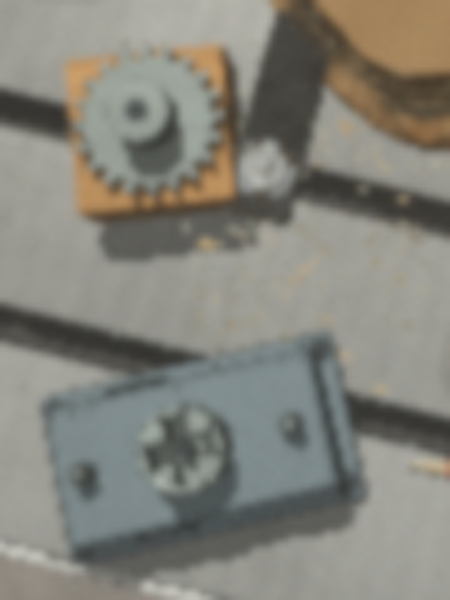

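View pics/c2.png

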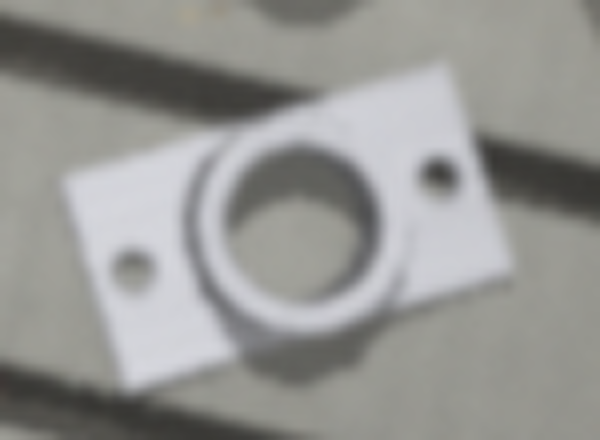

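View pics/c3.png

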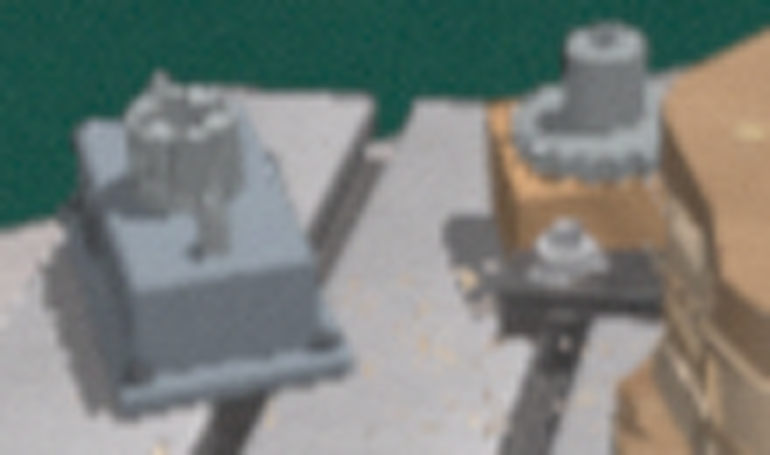

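View pics/c4.png

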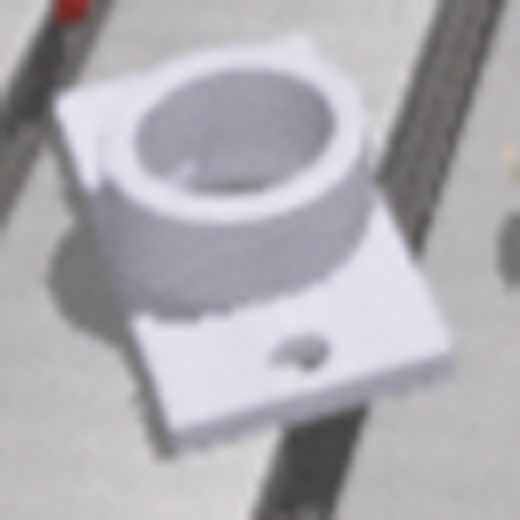

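```bash
cat >> h.py <<'E'
def cp(x,y,u,v,f): return ((x+.5)/f-.5+u,(y+.5)/f-.5+v)
E
python3 - <<'E'
from h import *
import pickle
S=pickle.load(open("s0.pkl","rb"));t=S["top"];s=S["side"]
np.set_printoptions(precision=1,suppress=True)
A=lambda x,y,z:unproj(t,cp(x,y,145,165,5),z)
B=lambda x,y,z:unproj(t,cp(x,y,280,215,8),z)
C=lambda x,y,z:unproj(s,cp(x,y,175,155,7),z)
D=lambda x,y,z:unproj(s,cp(x,y,180,250,8),z)
h1,h2=B(133,268,8),B(440,176,8);print("plate holes",h1,h2,np.linalg.norm(h1-h2),"mid",(h1+h2)/2,"ang",np.arctan2(*(h1-h2)[[1,0]]))
print("collar top",B(302,220,34),"inner bore L,R,top",B(225,222,34),B(380,222,34),"side",D(235,130,34),"side hole",D(303,352,8))
cor=[B(445,62,8),B(65,183,8),B(128,392,8),B(513,270,8)];print("corners",cor,"mean",np.mean(cor,0))
p1,p2=A(86,465,65),A(293,420,65);print("pins",p1,p2,np.linalg.norm(p1-p2),(p1+p2)/2,np.arctan2(*(p1-p2)[[1,0]]))
print("hub top",A(183,448,73),"side",C(183,112,73))
print("boss top", A(143,114,42+10+28),"side",C(607,42,80))
print("side pin tip",C(212,190,65),"left",C(160,80,65))
E
```

```text
plate holes [ 477.4 -150.     8. ] [ 502.2 -238.7    8. ] 92.13267242682345 mid [ 489.8 -194.3    8. ] ang 1.8423792636907885
collar top [ 489.9 -193.7   34. ] inner bore L,R,top [ 489.7 -172.4   34. ] [ 489.1 -215.4   34. ] side [ 488.4 -194.1   34. ] side hole [ 501.5 -238.     8. ]
corners [array([ 534.6, -241.8,    8. ]), array([ 501.7, -131.4,    8. ]), array([ 442.8, -147.3,    8. ]), array([ 475.3, -258.2,    8. ])] mean [ 488.6 -194.7    8. ]
pins [461.6 143.8  65. ] [479.2  56.   65. ] 89.4773780237012 [470.4  99.9  65. ] 1.7687449094553274
hub top [468.2 101.5  73. ] side [467.4 103.1  73. ]
boss top [609.7 119.1  80. ] side [611.4 122.6  80. ]
side pin tip [477.4  62.2  65. ] left [457.4 144.4  65. ]
```

```bash
cat >> h.py <<'E'
def fr(p,yaw,P):
    c,s_=np.cos(yaw),np.sin(yaw);return np.atleast_2d(P)@np.array([[c,s_,0],[-s_,c,0],[0,0,1]])+p
def box(l,w,z):return np.array([[l/2,w/2,z],[-l/2,w/2,z],[-l/2,-w/2,z],[l/2,-w/2,z],[l/2,w/2,z]])
def circ(x,y,z,d):
    a=np.linspace(0,2*np.pi,49);return np.c_[x+d/2*np.cos(a),y+d/2*np.sin(a),0*a+z]
def cross(l,w,z):
    a,b=l/2,w/2;return np.array([[a,b],[b,b],[b,a],[-b,a],[-b,b],[-a,b],[-a,-b],[-b,-b],[-b,-a],[b,-a],[b,-b],[a,-b],[a,b]])@np.array([[1,0,0],[0,1,0]])+[0,0,z]
def overlay(s,lines,u,v,w,h,f,name):
    im=cv2.resize(s["color"][v:v+h,u:u+w,::-1],None,fx=f,fy=f,interpolation=cv2.INTER_CUBIC).copy()
    for L,col in lines:
        q=(proj(s,L)-[u,v]+.5)*f-.5;cv2.polylines(im,[np.round(q*8).astype(np.int32)],False,col,1,cv2.LINE_AA,3)
    cv2.imwrite(name,im)
R_,G_,B_,Y_=(0,0,255),(0,255,0),(255,0,0),(0,255,255)
def gearbox(p,y,hy):
    p=np.array([*p,0]);o=[(fr(p,y,box(136,78,10)),B_),(fr(p,y,box(120,62,45)),R_),(fr(p,y,box(136,78,0)),B_),(fr(p,y,circ(0,0,73,38)),G_),(fr(p,hy,cross(29,10,73)),Y_)]
    for x in(46,-46):o+=[(fr(p,y,circ(x,0,65,4)),G_),(fr(p,y,circ(x,0,59,10)),G_),(fr(p,y,circ(x,0,45,10)),G_)]
    return o
def plate(p,y,z=0):
    p=np.array([*p,z]);o=[(fr(p,y,box(116,62,8)),R_),(fr(p,y,circ(0,0,34,60)),G_),(fr(p,y,circ(0,0,34,44)),G_)]
    for x in(46,-46):o+=[(fr(p,y,circ(x,0,8,12)),B_)]
    return o
E
cat > o1.py <<'E'
from h import *
import pickle,sys
S=pickle.load(open("s0.pkl","rb"));t=S["top"];s=S["side"]
G=gearbox((469,102),float(sys.argv[1]),float(sys.argv[2]));P=plate((489.3,-194.3),1.842)
overlay(t,G,145,225,75,60,10,"pics/o1.png")
overlay(s,G,178,155,55,65,9,"pics/o2.png")
overlay(t,P,280,215,75,55,8,"pics/o3.png")
overlay(s,P,180,250,65,65,8,"pics/o4.png")
E
python3 o1.py 1.79 1.9
```

```text
(no output)
```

View pics/o1.png

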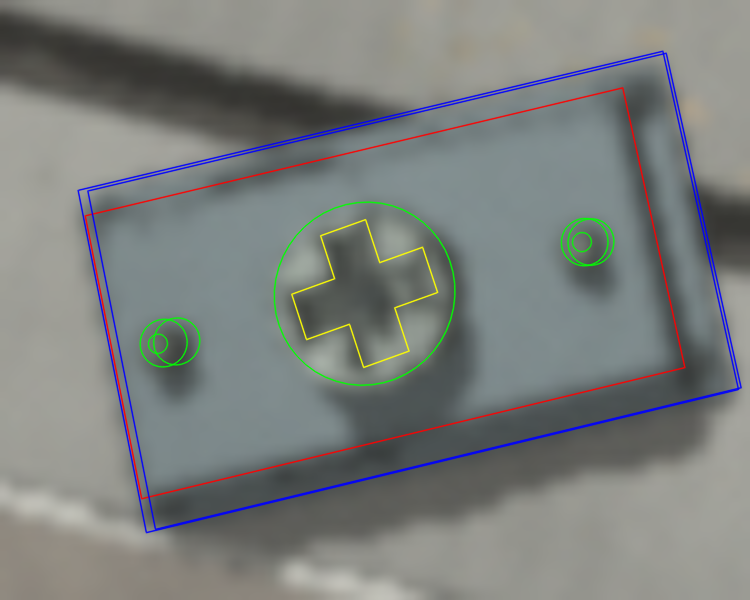

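View pics/o2.png

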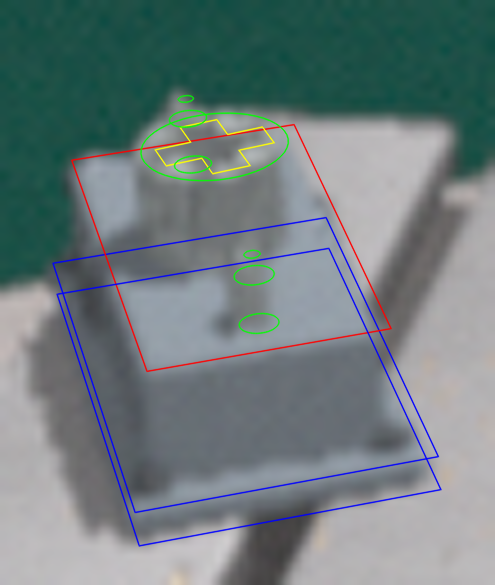

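View pics/o3.png

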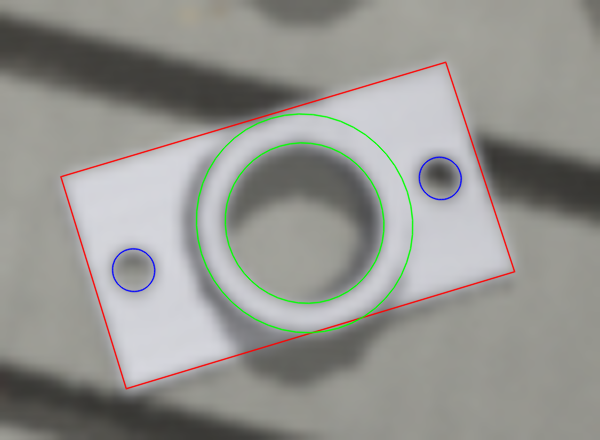

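View pics/o4.png

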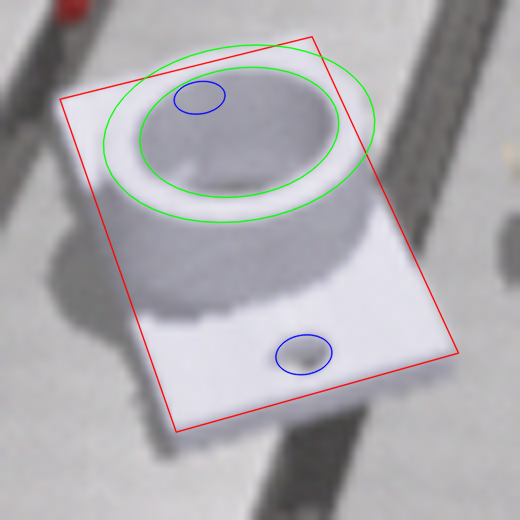

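```bash
python3 - <<'E'
from h import *
import pickle
S=pickle.load(open("s0.pkl","rb"))
overlay(S["side"],[],178,155,55,60,13,"pics/p1.png")
overlay(S["top"],[],145,225,75,60,10,"pics/p2.png")
E
```

```text
(no output)
```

View pics/p1.png

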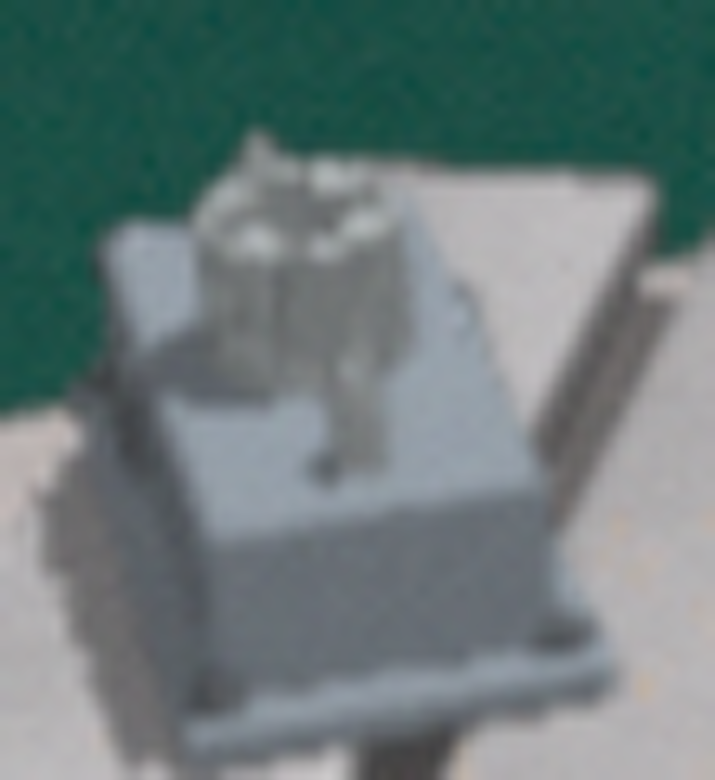

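View pics/p2.png

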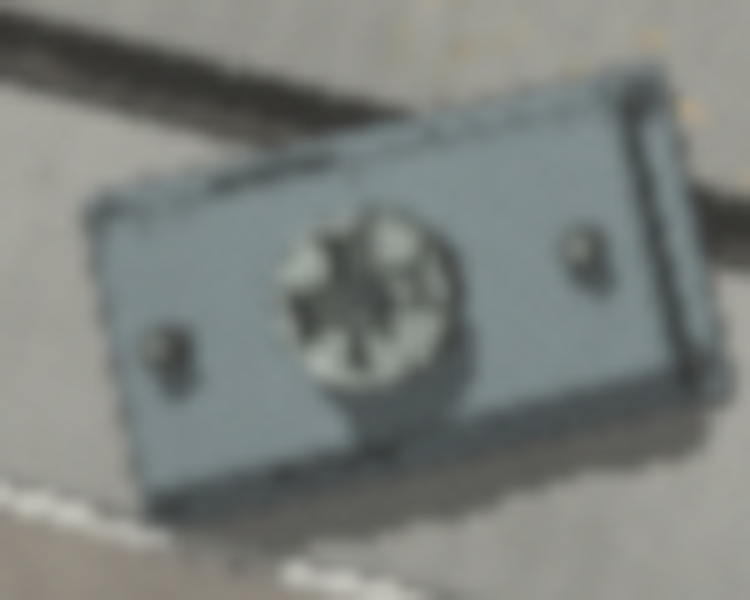

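```bash
cat > fit.py <<'E'
from h import *
import pickle
from scipy.optimize import least_squares
S=pickle.load(open("s0.pkl","rb"));t=S["top"];s=S["side"]
obs=[]
a=lambda x,y,P,w=1:obs.append((s,cp(x,y,178,155,13),P,w))
b=lambda x,y,P,w=1:obs.append((t,cp(x,y,145,225,10),P,w))
a(205,540,[-60,31,45]);a(540,487,[-60,-31,45]);a(112,225,[60,31,45])
a(190,755,[-68,39,0]);a(607,688,[-68,-39,0]);a(299,205,[0,0,73]);a(258,140,[46,0,64])
b(620,95,[-60,-31,45]);b(668,372,[-60,31,45]);b(148,488,[60,31,45]);b(160,347,[46,0,64]);b(582,243,[-46,0,64]);b(367,299,[0,0,73],2)
def f(p,each=False):
    out=[]
    for c,uv,P,w in obs: out.append(w*(proj(c,fr(np.array([p[0],p[1],0]),p[2],[P]))[0]-uv))
    return np.array(out) if each else np.ravel(out)
for flip in(1,-1):
    for i,o in enumerate(obs):
        if flip==-1: obs[i]=(o[0],o[1],[o[2][0],-o[2][1],o[2][2]],o[3])
    m=least_squares(f,[469,102,1.79],loss="soft_l1");print(m.x,m.cost);print(np.round(f(m.x,1),1).tolist())
E
python3 fit.py
```

```text
[467.96817844 102.13181059   1.7749531 ] 7.4982038888920375
[[-0.4, -0.3], [1.1, -0.8], [-0.8, 0.3], [-0.1, 2.5], [1.4, 1.6], [0.4, 0.4], [0.7, 0.5], [0.5, 0.1], [1.5, 0.5], [-1.0, 1.2], [-0.3, -0.2], [-0.0, 0.7], [-0.7, -0.2]]
[467.32490998 101.27239961   1.80867233] 250.37703519404707
[[27.3, -5.1], [-25.5, 4.0], [22.9, -3.3], [34.1, -3.8], [-31.4, 8.0], [0.1, 0.6], [-0.2, 0.8], [6.9, 27.4], [-4.6, -28.1], [-6.2, -25.9], [0.3, 0.8], [0.2, 0.3], [0.1, 0.4]]
```

```bash
cat >> h.py <<'E'
def q(psi):
    f=(psi+np.pi/2)/2;return [0.,float(np.cos(f)),float(np.sin(f)),0.]
E
python3 - <<'E'
from h import *
from plant import r
import pickle
np.set_printoptions(precision=2,suppress=True)
S=pickle.load(open("s0.pkl","rb"));t=S["top"];s=S["side"]
k=512/800
# structure: side px stack bottom & top; top px
b=unproj(s,(470*k,402*k),0);print("stack base near",b)
# top corner, above that base in side: find z such that x,y same
for z in(0,60,80,100,120,140,160):
    print(z,unproj(s,(428*k,290*k),z),"top-left edge",unproj(t,(305*k,215*k),z),unproj(t,(322*k,268*k),z))
for nm,p,psis in(("plate",(489.3,-194.3,60),(.271,.271-np.pi)),("place",(468,102,140),(.204,.204-np.pi)),("gear",(610,120,120),(0,.8,1.57,-.8,2.36,-1.57,3.14,-2.36))):
    for psi in psis: print(nm,psi,r.ik(p,q(psi)))
E
```

```text
stack base near [ 662.05 -148.42    0.  ]
0 [643.16 138.78   0.  ] top-left edge [742.32  81.98   0.  ] [659.18  55.86   0.  ]
60 [631.24  33.15  60.  ] top-left edge [725.04  74.88  60.  ] [647.34  50.47  60.  ]
80 [627.27  -2.05  80.  ] top-left edge [719.28  72.51  80.  ] [643.4   48.67  80.  ]
100 [623.29 -37.26 100.  ] top-left edge [713.52  70.14 100.  ] [639.45  46.87 100.  ]
120 [619.32 -72.47 120.  ] top-left edge [707.76  67.78 120.  ] [635.5   45.08 120.  ]
140 [ 615.35 -107.68  140.  ] top-left edge [702.    65.41 140.  ] [631.56  43.28 140.  ]
160 [ 611.37 -142.89  160.  ] top-left edge [696.23  63.04 160.  ] [627.61  41.48 160.  ]
plate 0.271 [-0.34  0.48  0.76  2.05 -0.47  0.79  0.97]
plate -2.870592653589793 [-0.7   0.98  1.37  2.06 -1.1   1.15 -1.68]
place 0.204 [-0.83  0.19  0.58  2.11 -0.13  0.88  0.03]
place -2.937592653589793 [-1.43  0.55  1.4   2.12 -0.65  1.02 -2.62]
gear 0 [-0.76  0.52  0.63  1.78 -0.37  0.96  0.03]
gear 0.8 [-0.68  0.49  0.54  1.78 -0.3   0.95  0.78]
gear 1.57 [-0.58  0.47  0.4   1.77 -0.22  0.94  1.48]
gear -0.8 [-0.8   0.53  0.69  1.79 -0.4   0.97 -0.74]
gear 2.36 [-0.48  0.46  0.27  1.77 -0.15  0.94  2.22]
gear -1.57 [-0.81  0.54  0.71  1.79 -0.41  0.97 -1.5 ]
gear 3.14 [ 0.61  0.85 -1.25  1.72  0.86  1.23  2.28]
gear -2.36 [-1.15  0.98  1.37  1.8  -1.02  1.28 -1.86]
```

```bash
python3 - <<'E'
from h import *
from plant import r
np.set_printoptions(precision=2,suppress=True)
r.move_ptp([489.3,-194.3,120],q(.271))
r.move_linear([489.3,-194.3,7],120)
print(r.current_t(),r.current_eef_pos(),r.current_contact_force(),r.current_opening())
r.gripper_to(0.0)
print(r.current_t(),r.current_eef_pos(),r.current_contact_force(),r.current_opening())
s=r.snapshot("side");crop(s,150,200,130,100,6,"pics/g1.png")
E
```

```text
4.3333 [ 490.06 -194.71    7.68] [-0.3  -0.33 -0.07] 1.0024660019799647
4.7083 [ 489.61 -194.58    8.43] [-2.88 -0.35  7.43] 0.689545129756739
```

View pics/g1.png

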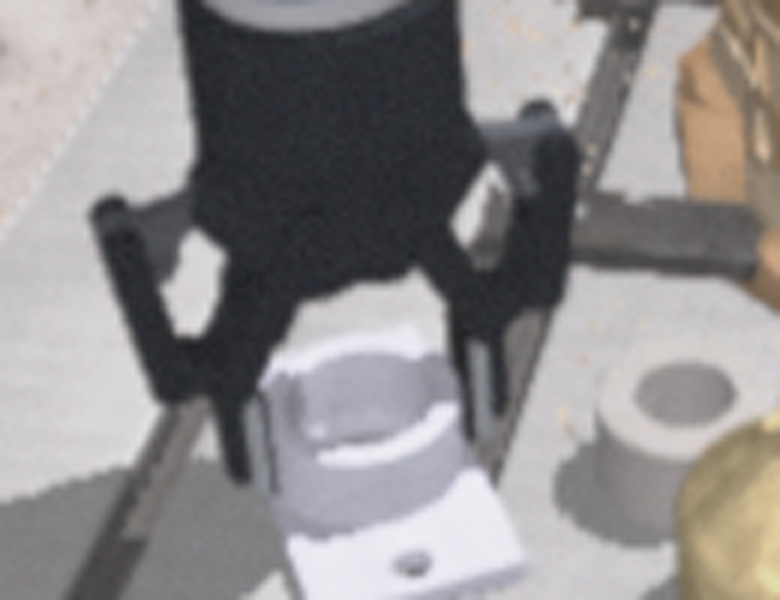

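```bash
python3 - <<'E'
from h import *
from plant import r
import pickle
np.set_printoptions(precision=2,suppress=True)
r.move_linear([489.6,-194.6,140],150)
print(r.current_contact_force())
r.move_ptp([468,102,115],q(.204))
print(r.current_t(),r.current_eef_pos(),r.current_contact_force(),r.current_opening())
S={n:r.snapshot(n) for n in("top","side")};pickle.dump(S,open("s1.pkl","wb"))
p=r.current_eef_pos()
P=plate(p[:2],1.775,p[2]-8.4)
overlay(S["side"],P,165,125,80,90,8,"pics/h1.png")
overlay(S["side"],gearbox((468,102),1.775,1.9),165,125,80,90,8,"pics/h1b.png")
overlay(S["top"],P,135,205,95,75,8,"pics/h2.png")
E
```

```text
[ 0.18 -0.25 -3.7 ]
6.9333 [468.43 100.28 114.98] [ 0.03  0.24 -2.41] 0.6870446224877068
```

View pics/h1.png

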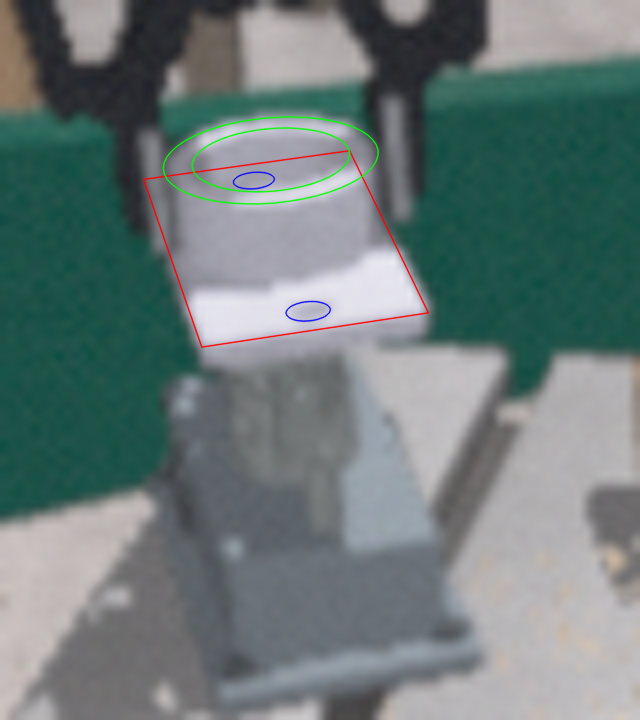

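View pics/h2.png

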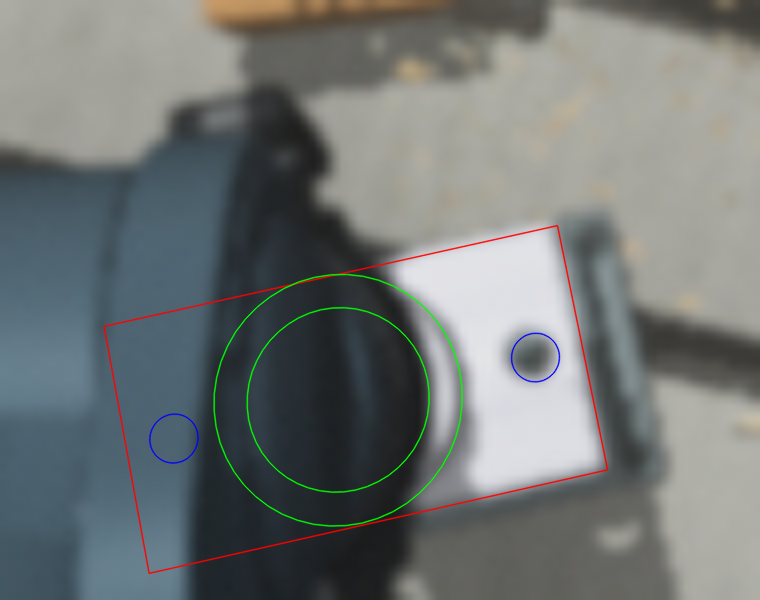

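View pics/h1b.png

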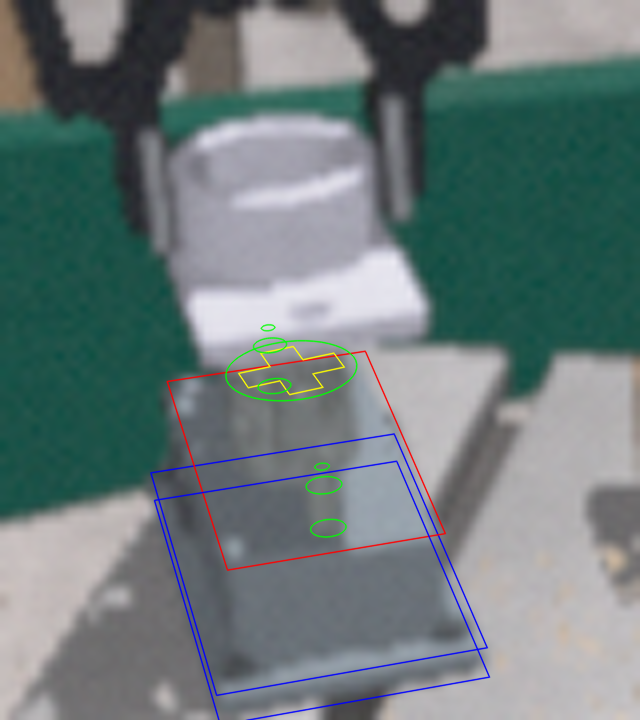

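```bash
python3 - <<'E'
from h import *
from plant import r
np.set_printoptions(precision=2,suppress=True)
for i in range(4):
    print(r.current_t(),r.current_eef_pos(),r.current_joint_vel());r.dwell(.05)
r.move_linear([467.5,101.6,95],60)
for i in range(4):
    print(r.current_t(),r.current_eef_pos(),r.current_contact_force());r.dwell(.03)
R=r.current_eef_rot();print(R,q(.204))
E
```

```text
7.0333 [468.72  99.77 115.19] [ 0. -0. -0.  0. -0.  0. -0.]
7.0833 [468.72  99.95 115.22] [-0.    0.   -0.01 -0.   -0.    0.   -0.  ]
7.1333 [468.61 100.18 115.18] [-0.   -0.   -0.01 -0.   -0.    0.   -0.  ]
7.1833 [468.5  100.52 115.17] [-0.01 -0.   -0.01  0.   -0.    0.   -0.  ]
7.7167 [466.98 101.33  94.36] [ 1.04 -0.17 -2.09]
7.75 [467.28 101.41  94.62] [ 0.05 -0.04 -3.33]
7.7833 [467.51 101.5   94.85] [ 0.32  0.24 -2.56]
7.8167 [467.67 101.59  95.02] [ 0.52  0.22 -2.68]
[0.   0.63 0.78 0.  ] [0.0, 0.6314317075900355, 0.7754314919126846, 0.0]
```

```bash
python3 - <<'E'
from h import *
from plant import r
np.set_printoptions(precision=2,suppress=True)
r.dwell(.2)
p=r.current_eef_pos();print(p)
S={n:r.snapshot(n) for n in("top","side")}
P=plate(p[:2],1.775,p[2]-8.4)
overlay(S["side"],P,180,135,50,60,10,"pics/h3.png")
overlay(S["top"],P,170,220,50,50,12,"pics/h4.png")
E
```

```text
[467.76 101.75  95.26]
```

View pics/h3.png

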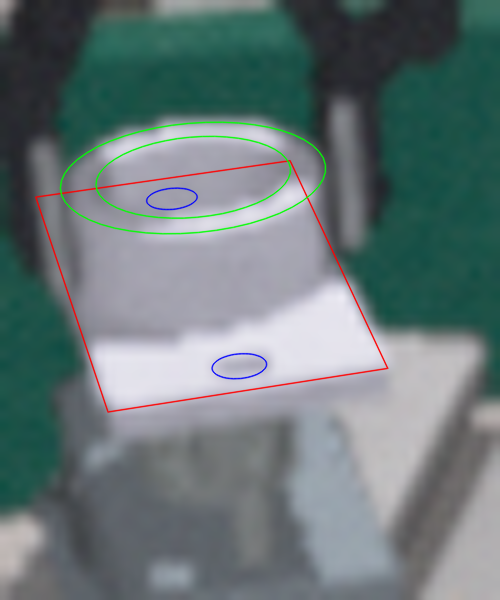

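View pics/h4.png

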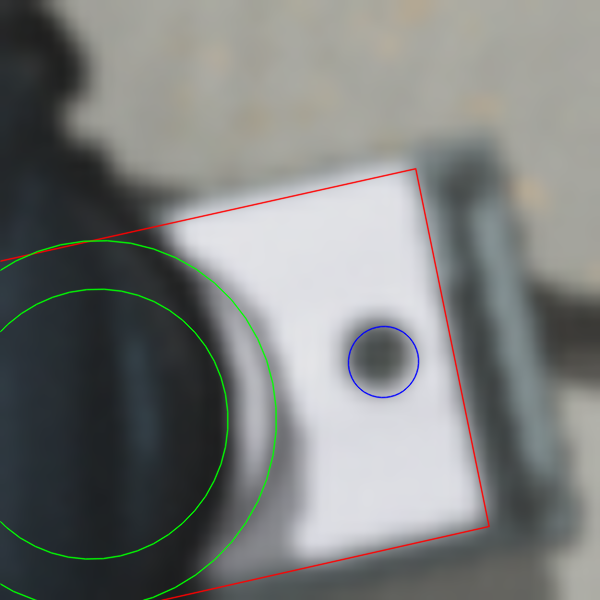

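```bash
cat > rd.py <<'E'
from plant import r
import numpy as np
def st(n=3,dt=.03):
    F=[];M=[]
    for i in range(n): r.dwell(dt);F.append(r.current_contact_force());M.append(r.current_torque())
    return np.mean(F,0),np.mean(M,0)
E
python3 - <<'E'
from h import *
from plant import r
from rd import *
np.set_printoptions(precision=2,suppress=True)
x,y=467.3,101.5
for z in (80,75,72,70,68,66,64,62,60,58,56):
    r.move_linear([x,y,z],40)
    F,M=st();print(z,round(r.current_t(),2),r.current_eef_pos(),F,M)
    if F[2]>6 or np.hypot(F[0],F[1])>8:break
E
```

```text
80 8.78 [467.45 101.48  80.04] [-0.07 -0.27 -2.37] [ 0.02  0.03 -0.  ]
75 9.15 [467.27 101.47  74.95] [-0.1  -0.01 -2.95] [-0.01 -0.01  0.01]
72 9.5 [467.28 101.48  71.97] [-0.2  -0.15 -3.22] [0.01 0.   0.02]
70 9.85 [467.29 101.48  69.97] [-0.29 -0.41 -2.45] [-0.02  0.01 -0.03]
68 10.2 [467.28 101.49  67.97] [ 0.07  0.23 -2.94] [-0.02 -0.01 -0.01]
66 10.55 [467.28 101.46  65.96] [ 0.43 -0.2  -2.71] [0.   0.01 0.02]
64 10.9 [467.3  101.46  63.97] [-0.01 -0.17 -2.75] [-0.01  0.02 -0.01]
62 11.25 [467.32 101.48  61.97] [-0.1   0.13 -2.82] [-0.02  0.    0.01]
60 11.6 [467.3  101.48  59.95] [ 0.13  0.19 -2.95] [0.   0.01 0.01]
58 11.95 [467.32 101.47  57.96] [ 0.02  0.18 -3.07] [-0.03  0.01 -0.04]
56 12.3 [467.34 101.49  55.99] [-0.25 -0.07 -2.51] [-0.03 -0.01  0.  ]
```

```bash
python3 - <<'E'
from h import *
from plant import r
from rd import *
np.set_printoptions(precision=2,suppress=True)
x,y=467.3,101.5
for z in (54.5,53.5,52.5,51.5,50.5):
    r.move_linear([x,y,z],40)
    F,M=st();print(z,round(r.current_t(),2),r.current_eef_pos(),F,M)
    if F[2]>3:break
E
```

```text
54.5 12.65 [467.3  101.48  54.47] [-0.46 -0.03 -2.35] [ 0.01  0.04 -0.01]
53.5 13.0 [467.45 101.54  53.55] [ 0.26  0.09 -3.29] [-0.02 -0.07 -0.03]
52.5 13.35 [467.42 101.54  53.46] [-3.76 -0.76  8.04] [-0.1   0.52  0.03]
```

```bash
python3 - <<'E'
from h import *
from plant import r
from rd import *
import pickle
np.set_printoptions(precision=2,suppress=True)
r.gripper_to(1.0)
print(r.current_t(),r.current_eef_pos(),r.current_contact_force(),r.current_opening())
r.move_linear([467.3,101.5,130],150)
r.move_ptp([610.5,120.5,140],q(.8))
r.dwell(.1)
print(r.current_t(),r.current_eef_pos(),r.current_contact_force())
S={n:r.snapshot(n) for n in("top","side")};pickle.dump(S,open("s2.pkl","wb"))
P=plate((468,102),1.775,45)
overlay(S["side"],P,180,135,60,65,9,"pics/i1.png")
overlay(S["top"],P,145,215,75,65,9,"pics/i2.png")
crop(S["side"],230,110,60,80,8,"pics/i3.png")
E
```

```text
13.7417 [467.43 101.54  52.5 ] [-0.19  0.31 -0.66] 1.0042512969296769
15.225 [608.42 120.02 138.89] [ 0.19 -0.53 -0.14]
```

View pics/i1.png

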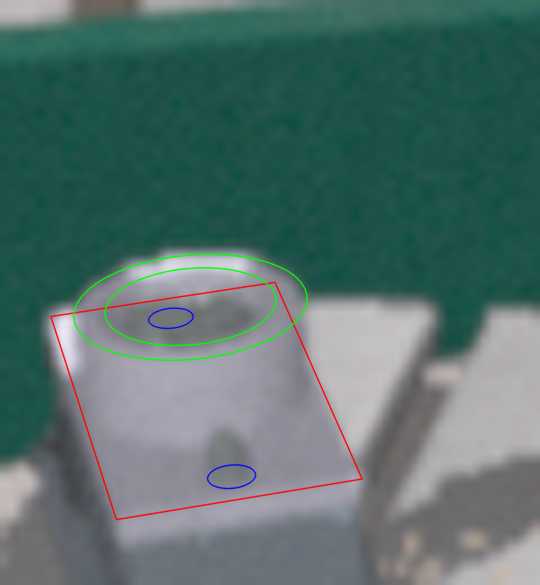

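View pics/i2.png

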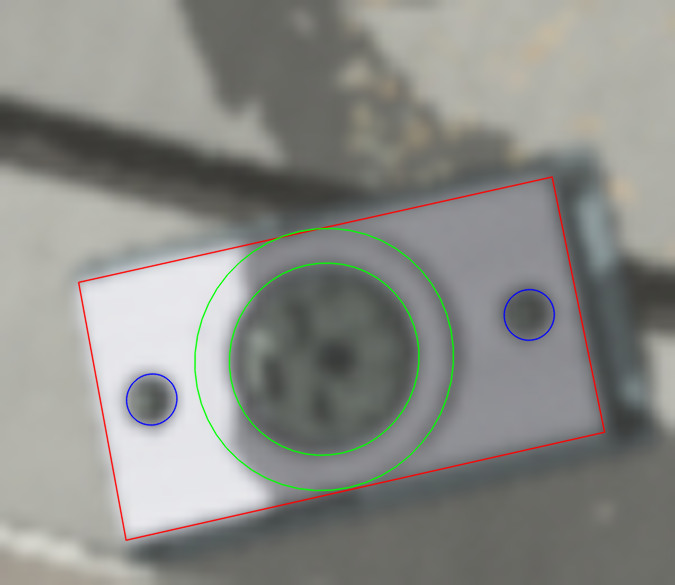

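View pics/i3.png

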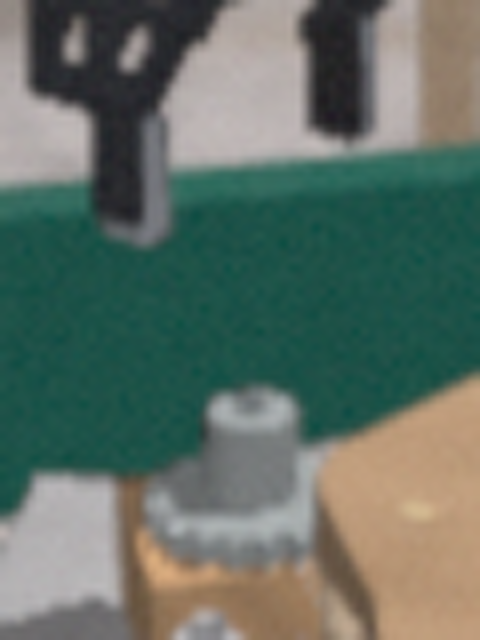

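```bash
python3 - <<'E'
from h import *
import pickle
S=pickle.load(open("s0.pkl","rb"))
g=np.array([(x,y) for x in np.arange(-18,18.1,.5) for y in np.arange(-18,18.1,.5) if x*x+y*y<17.5**2])
inn=((abs(g[:,0])<5)&(abs(g[:,1])<14.5))|((abs(g[:,1])<5)&(abs(g[:,0])<14.5))
for n in("top","side"):
    s=S[n];im=s["color"].mean(2).astype(np.float32);best=[]
    for dx in np.arange(-2,2.1,.5):
     for dy in np.arange(-2,2.1,.5):
      for a in np.arange(0,np.pi/2,.02):
        uv=proj(s,fr(np.array([468+dx,102+dy,73]),a,np.c_[g,0*g[:,0]])).astype(np.float32)
        v=cv2.remap(im,uv[:,0:1],uv[:,1:2],cv2.INTER_CUBIC)[:,0]
        best.append((np.corrcoef(v,~inn)[0,1],dx,dy,round(a,2)))
    best.sort(reverse=True);print(n,[tuple(np.round(b,3)) for b in best[:8]])
    A={}
    for b in best:A[b[3]]=max(A.get(b[3],-1),b[0])
    print([(k,round(v,2)) for k,v in sorted(A.items())][::4])
t=S["top"]
# boss from top for refine
overlay(t,[(fr(np.array([467.5,102.,0]),0.2,cross(29,10,73)),Y_)],160,235,42,42,14,"pics/j1.png")
overlay(t,[],160,235,42,42,14,"pics/j2.png")
E
```

```text
top [(np.float64(0.777), np.float64(0.0), np.float64(1.5), np.float64(0.24)), (np.float64(0.776), np.float64(0.0), np.float64(1.5), np.float64(0.22)), (np.float64(0.776), np.float64(0.0), np.float64(1.5), np.float64(0.26)), (np.float64(0.773), np.float64(0.0), np.float64(1.5), np.float64(0.2)), (np.float64(0.772), np.float64(-0.5), np.float64(1.5), np.float64(0.22)), (np.float64(0.772), np.float64(-0.5), np.float64(1.5), np.float64(0.24)), (np.float64(0.772), np.float64(0.0), np.float64(1.5), np.float64(0.28)), (np.float64(0.771), np.float64(0.0), np.float64(2.0), np.float64(0.24))]
[(np.float64(0.0), np.float64(0.66)), (np.float64(0.08), np.float64(0.72)), (np.float64(0.16), np.float64(0.76)), (np.float64(0.24), np.float64(0.78)), (np.float64(0.32), np.float64(0.76)), (np.float64(0.4), np.float64(0.7)), (np.float64(0.48), np.float64(0.63)), (np.float64(0.56), np.float64(0.56)), (np.float64(0.64), np.float64(0.49)), (np.float64(0.72), np.float64(0.43)), (np.float64(0.8), np.float64(0.37)), (np.float64(0.88), np.float64(0.32)), (np.float64(0.96), np.float64(0.28)), (np.float64(1.04), 
[... 897 characters left out ...]
, np.float64(0.66)), (np.float64(0.16), np.float64(0.72)), (np.float64(0.24), np.float64(0.75)), (np.float64(0.32), np.float64(0.74)), (np.float64(0.4), np.float64(0.7)), (np.float64(0.48), np.float64(0.64)), (np.float64(0.56), np.float64(0.56)), (np.float64(0.64), np.float64(0.48)), (np.float64(0.72), np.float64(0.41)), (np.float64(0.8), np.float64(0.37)), (np.float64(0.88), np.float64(0.34)), (np.float64(0.96), np.float64(0.33)), (np.float64(1.04), np.float64(0.32)), (np.float64(1.12), np.float64(0.31)), (np.float64(1.2), np.float64(0.32)), (np.float64(1.28), np.float64(0.36)), (np.float64(1.36), np.float64(0.41)), (np.float64(1.44), np.float64(0.47)), (np.float64(1.52), np.float64(0.54))]
```

View pics/j2.png

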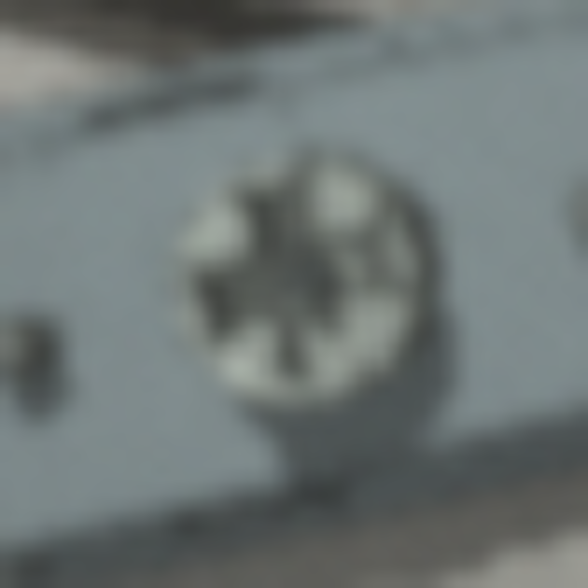

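```bash
python3 - <<'E'
from h import *
from plant import r
from rd import *
import pickle
np.set_printoptions(precision=2,suppress=True)
r.move_linear([610.4,120.6,53],120)
print(r.current_t(),r.current_eef_pos(),st())
r.gripper_to(0.0)
print(r.current_t(),r.current_eef_pos(),st(),r.current_opening())
r.move_linear([610.4,120.6,180],120)
r.dwell(.3)
print(r.current_t(),r.current_eef_pos(),st(),r.current_opening())
S={n:r.snapshot(n) for n in("top","side")};pickle.dump(S,open("s3.pkl","wb"))
crop(S["side"],225,90,70,80,8,"pics/k1.png")
crop(S["top"],130,150,80,80,8,"pics/k2.png")
E
```

```text
16.2 [611.21 120.52  53.7 ] (array([ 0.1 , -0.41,  0.54]), array([0.02, 0.  , 0.  ]))
16.875 [611.01 120.83  53.56] (array([0.22, 1.32, 3.44]), array([0.05, 0.01, 0.  ])) 0.30668641264008173
18.4833 [610.11 120.5  179.43] (array([-0.09,  0.04, -2.29]), array([ 0.01, -0.03,  0.01])) 0.3072608134361552
```

View pics/k1.png

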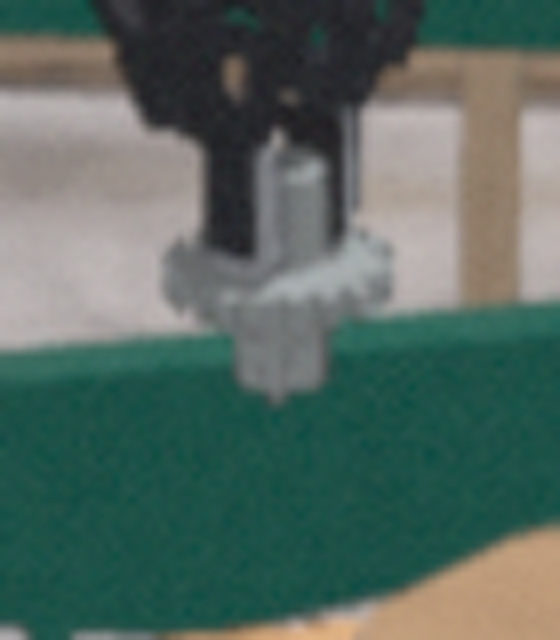

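View pics/k2.png

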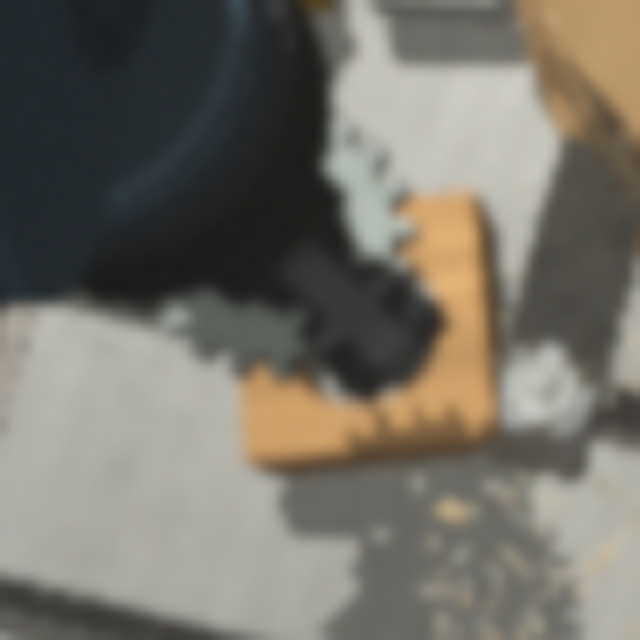

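```bash
cat >> h.py <<'E'
from scipy.spatial.transform import Rotation as Ro
def qs(R): x=R.as_quat();return [float(v) for v in (x[3],x[0],x[1],x[2])]
def Rq(w): return Ro.from_quat([w[1],w[2],w[3],w[0]])
E
python3 - <<'E'
from h import *
from plant import r
np.set_printoptions(precision=2,suppress=True)
j0=np.array(r.current_joint_positions());print(j0)
cam=np.array([539.5,-779.4,521.5])
out=[]
for pos in((520,-150,300),(520,-250,300),(550,-200,350),(480,0,300),(550,50,350),(450,-300,300)):
  for th in(30,50,70,90):
    for psi in np.arange(-3,3.2,.4):
        R=Ro.from_euler('x',-th,degrees=True)*Rq(q(psi))
        j=r.ik(pos,qs(R))
        if j is None: continue
        d=cam-np.array(pos);ct=R.as_matrix()[:,2]@d/np.linalg.norm(d)
        out.append((round(float(np.max(abs(j-j0))),2),pos,th,round(psi,2),round(ct,2),np.round(j,2).tolist()))
out.sort(key=lambda o:o[0]);
for th in(30,50,70,90):
    for o in [o for o in out if o[2]==th][:6]:print(o)
E
```

```text
[-0.81  0.45  0.7   1.74 -0.33  1.07  0.8 ]
(0.57, (550, 50, 350), 30, np.float64(0.6), np.float64(0.31), [-1.26, 0.32, 1.01, 1.69, 0.24, 1.42, 0.3])
(0.61, (550, -200, 350), 30, np.float64(0.2), np.float64(0.23), [-1.04, 0.27, 1.23, 1.79, 0.28, 1.19, 0.27])
(0.61, (550, 50, 350), 30, np.float64(1.0), np.float64(0.31), [-1.18, 0.29, 0.9, 1.69, 0.28, 1.43, 0.66])
(0.63, (520, -250, 300), 30, np.float64(0.2), np.float64(0.13), [-0.98, 0.26, 1.24, 1.9, 0.3, 1.04, 0.29])
(0.64, (550, 50, 350), 30, np.float64(1.4), np.float64(0.31), [-1.1, 0.26, 0.79, 1.69, 0.32, 1.44, 1.02])
(0.67, (550, -200, 350), 30, np.float64(0.6), np.float64(0.23), [-0.97, 0.23, 1.12, 1.78, 0.34, 1.2, 0.62])
(0.72, (550, 50, 350), 50, np.float64(0.6), np.float64(0.62), [-1.33, 0.51, 1.03, 1.69, 0.4, 1.47, 0.2])
(0.78, (550, 50, 350), 50, np.float64(1.0), np.float64(0.62), [-1.26, 0.46, 0.92, 1.69, 0.45, 1.5, 0.56])
(0.81, (480, 0, 300), 50, np.float64(0.6), np.float64(0.56), [-1.45, 0.38, 1.08, 1.95, 0.48, 1.38, 0.07])
(0.82, (550, 50, 350), 50, np.float64(1.4), np.float64(0.62), [-1.19, 0.43, 0.81, 1.69, 0.49, 1.5
[... 790 characters left out ...]
), np.float64(0.81), [-1.33, 0.55, 0.86, 1.94, 0.65, 1.5, 0.7])
(0.96, (480, 0, 300), 90, np.float64(0.6), np.float64(0.96), [-1.43, 0.91, 1.0, 1.94, 0.63, 1.48, -0.08])
(0.97, (550, 50, 350), 90, np.float64(0.6), np.float64(0.98), [-1.36, 0.94, 1.03, 1.72, 0.64, 1.57, 0.08])
(1.01, (480, 0, 300), 90, np.float64(1.0), np.float64(0.96), [-1.38, 0.86, 0.93, 1.94, 0.68, 1.52, 0.28])
(1.03, (550, 50, 350), 90, np.float64(1.0), np.float64(0.98), [-1.32, 0.88, 0.94, 1.72, 0.7, 1.62, 0.43])
(1.06, (480, 0, 300), 90, np.float64(1.4), np.float64(0.96), [-1.32, 0.8, 0.84, 1.94, 0.73, 1.57, 0.63])
(1.09, (550, 50, 350), 90, np.float64(1.4), np.float64(0.98), [-1.26, 0.82, 0.84, 1.71, 0.76, 1.67, 0.77])
```

```bash
python3 - <<'E'
from h import *
from plant import r
from rd import *
import pickle
np.set_printoptions(precision=2,suppress=True)
for pos in((520,-150,330),(510,-80,330)):
    R=Ro.from_euler('x',-70,degrees=True)*Rq(q(.8));j=r.ik(pos,qs(R));print(pos,j)
    if j is not None:break
r.move_ptp(pos,qs(R));r.dwell(.4)
S=r.snapshot("side");p=r.current_eef_pos();w=r.current_eef_rot()
pickle.dump((S,p,w),open("s4.pkl","wb"));print(r.current_t(),p,w,r.current_opening())
u,v=proj(S,p)[0];print(u,v)
crop(S,int(u)-40,int(v)-35,80,70,9,"pics/l1.png")
E
```

```text
(520, -150, 330) [-1.25  0.57  1.12  1.99  0.74  1.24  0.27]
20.2917 [ 520.01 -150.07  329.91] [ 0.22  0.31  0.76 -0.53] 0.3062469759616117
213.84803554959782 94.13141723922195
```

View pics/l1.png

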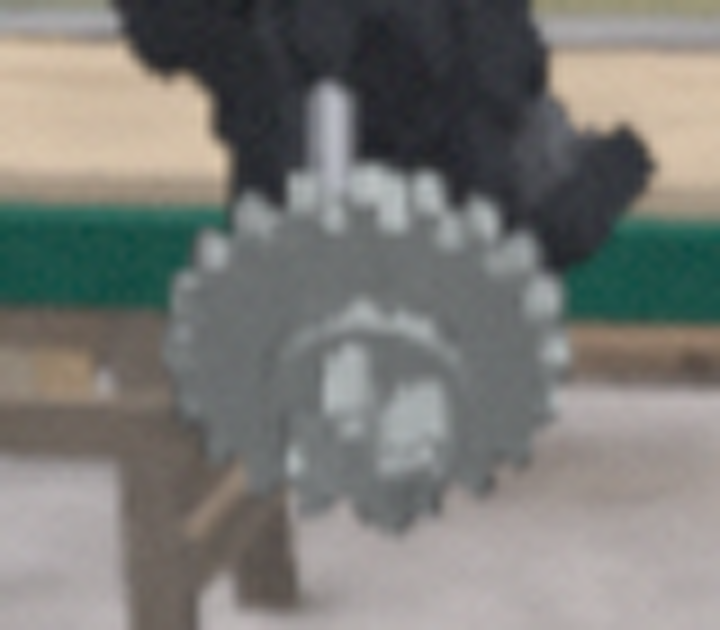

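```bash
cat > ov.py <<'E'
from h import *
import pickle,sys
S,p,w=pickle.load(open("s4.pkl","rb"));p=np.array(p)
Rm=Rq(w).as_matrix();u,v=proj(S,p)[0]
def tl(a,P,dx=0,dy=0):
    return fr(np.array([dx,dy,0]),a,P)@Rm.T+p
def L(a):
    o=[(tl(a,cross(22.5,4.5,41.6)),Y_),(tl(a,cross(26,7,37.6)),G_),(tl(a,cross(26,7,21.6)),B_),(tl(a,circ(0,0,21.6,34)),R_)]
    return o
ims=[]
for a in map(float,sys.argv[1:]):
    overlay(S,L(a),int(u)-15,int(v)-5,40,35,10,"/tmp/a.png");i=cv2.imread("/tmp/a.png");cv2.putText(i,f"{a}",(5,20),0,.6,(255,255,255));ims.append(i)
cv2.imwrite("pics/ov.png",np.vstack([np.hstack(ims[i:i+2]) for i in range(0,len(ims),2)])[:700])
E
python3 ov.py 0 .4 
```

```text
(no output)
```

View pics/ov.png

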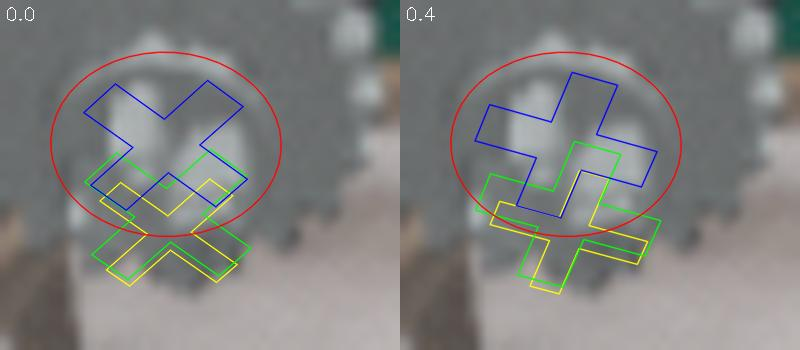

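```bash
python3 ov.py .8 1.2 && mv pics/ov.png pics/ov2.png
```

```text
(no output)
```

View pics/ov2.png

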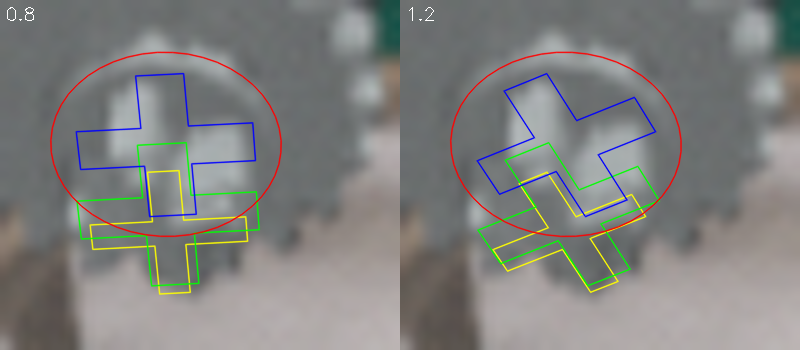

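```bash
cat > rend.py <<'E'
from ov import *
# render stem: faces sorted by depth
im0=S["color"].astype(np.float32).mean(2)
K=10;U0,V0,Wd,Hh=int(u)-15,int(v)-5,40,35
cam=S["T"][:3,3]
def faces(a,dx,dy):
    F=[]
    def prism(l1,w1,z1,l2,w2,z2):
        c1=tl(a,cross(l1,w1,z1),dx,dy);c2=tl(a,cross(l2,w2,z2),dx,dy)
        for i in range(12):F.append(np.array([c1[i],c1[i+1],c2[i+1],c2[i]]))
        F.append(c2[:-1])
    prism(26,7,21.6,26,7,37.6);prism(26,7,37.6,22.5,4.5,41.6)
    return F
def labels(a,dx,dy,Lt):
    disc=tl(0,circ(0,0,21.6,34),dx,dy)
    img=np.full((Hh*K,Wd*K),-1,np.float32)
    def fill(P,c):
        uv=(proj(S,P)-[U0,V0]+.5)*K-.5;cv2.fillPoly(img,[np.round(uv*16).astype(np.int32)],float(c),cv2.LINE_8,4)
    sh=lambda n:60+120*max(0,n@Lt)
    ax=Rm[:,2]
    fill(disc,sh(ax))
    fs=[]
    for P in faces(a,dx,dy):
        n=np.cross(P[1]-P[0],P[2]-P[1]);c=P.mean(0)
        n/=np.linalg.norm(n)
        if len(P)>4: n=ax*1.0
        # outward: away using axis-ordering (cross is ccw in tool xy)
        if n@(cam-c)<=0: continue
        fs.append((np.linalg.norm(c-cam)-(0),n,P))
    for d,n,P in sorted(fs,key=lambda f:-f[0]): fill(P,sh(n))
    return img
if __name__=="__main__":
    ob=im0[V0:V0+Hh,U0:U0+Wd]
    best=[]
    for Lt in ([0,0,1],[.5,0,.87],[-.5,0,.87],[0,.5,.87],[0,-.5,.87],[-.5,.5,.7]):
      Lt=np.array(Lt)/np.linalg.norm(Lt)
      for a in np.arange(0,np.pi/2,.06):
       for dx in(-1.5,0,1.5):
        for dy in(-1.5,0,1.5):
         g=labels(a,dx,dy,Lt);m=(g>=0).astype(np.float32);gs=cv2.resize(g,(Wd,Hh),interpolation=cv2.INTER_AREA);ms=cv2.resize(m,(Wd,Hh),interpolation=cv2.INTER_AREA)>.99
         gs=cv2.GaussianBlur(gs,(0,0),.8);best.append((np.corrcoef(gs[ms],ob[ms])[0,1],round(a,2),dx,dy,Lt.round(1).tolist()))
    best.sort(key=lambda b:-b[0])
    for b in best[:8]:print(b)
    A={}
    for b in best:A[b[1]]=max(A.get(b[1],-1),round(b[0],2))
    print(sorted(A.items()))
    b=best[0];g=labels(b[1],b[2],b[3],np.array(b[4]))
    o=cv2.resize(ob,(Wd*K,Hh*K),interpolation=cv2.INTER_CUBIC);cv2.imwrite("pics/rend.png",np.hstack([o,g]))
E
python3 rend.py
```

```text
Traceback (most recent call last):
  File "rend.py", line 1, in <module>
    from ov import *
  File "ov.py", line 13, in <module>
    cv2.imwrite("pics/ov.png",np.vstack([np.hstack(ims[i:i+2]) for i in range(0,len(ims),2)])[:700])
                              ~~~~~~~~~^^^^^^^^^^^^^^^^^^^^^^^^^^^^^^^^^^^^^^^^^^^^^^^^^^^^^^
ValueError: need at least one array to concatenate
```

```bash
sed -i 's/^cv2.imwrite("pics\/ov/if ims: &/' ov.py; time python3 rend.py
```

```text
(np.float64(0.7323831304389266), np.float64(1.14), 1.5, 1.5, [0.0, 0.0, 1.0])
(np.float64(0.7234407992004711), np.float64(1.14), 1.5, 1.5, [0.0, 0.5, 0.9])
(np.float64(0.720957198554178), np.float64(1.08), 1.5, 1.5, [0.0, 0.0, 1.0])
(np.float64(0.714818208701279), np.float64(1.08), 1.5, 1.5, [0.0, 0.5, 0.9])
(np.float64(0.711351290600748), np.float64(1.2), 1.5, 1.5, [0.0, 0.0, 1.0])
(np.float64(0.7106089309256228), np.float64(1.14), 1.5, 1.5, [0.0, -0.5, 0.9])
(np.float64(0.7101224190817412), np.float64(1.14), 1.5, 1.5, [-0.5, 0.5, 0.7])
(np.float64(0.7093530134547671), np.float64(1.08), 1.5, 1.5, [-0.5, 0.5, 0.7])
[(np.float64(0.0), np.float64(0.54)), (np.float64(0.06), np.float64(0.5)), (np.float64(0.12), np.float64(0.44)), (np.float64(0.18), np.float64(0.43)), (np.float64(0.24), np.float64(0.4)), (np.float64(0.3), np.float64(0.37)), (np.float64(0.36), np.float64(0.34)), (np.float64(0.42), np.float64(0.33)), (np.float64(0.48), np.float64(0.3)), (np.float64(0.54), np.float64(0.34)), (np.float64(0.6), np.float64(0.39)), (np.float64(0.66), np.float64(0.45)), (np.float64(0.72), np.float64(0.48)), (np.float64(0.78), np.float64(0.56)), (np.float64(0.84), np.float64(0.6)), (np.float64(0.9), np.float64(0.65)), (np.float64(0.96), np.float64(0.68)), (np.float64(1.02), np.float64(0.7)), (np.float64(1.08), np.float64(0.72)), (np.float64(1.14), np.float64(0.73)), (np.float64(1.2), np.float64(0.71)), (np.float64(1.26), np.float64(0.68)), (np.float64(1.32), np.float64(0.64)), (np.float64(1.38), np.float64(0.6)), (np.float64(1.44), np.float64(0.58)), (np.float64(1.5), np.float64(0.56)), (np.float64(1.56), np.float64(0.54))][ WARN:0@7.725] global loadsave.cpp:1063 imwrite_ Unsupported depth image for selected encoder is fallbacked to CV_8U.

real	0m8.132s
user	0m8.361s
sys	0m0.145s
```

View pics/rend.png

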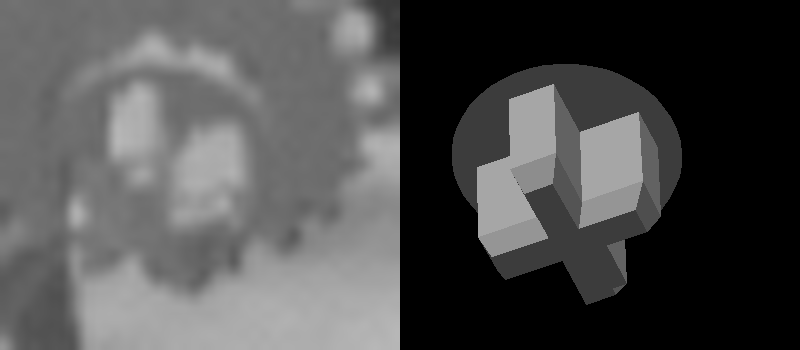

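```bash
python3 - <<'E' 2>&1 | grep -v WARN
import sys;sys.argv=sys.argv[:1]
from rend import *
ob=im0[V0:V0+Hh,U0:U0+Wd];Lt=np.array([0,0,1.]);b=[]
for a in np.arange(.9,1.4,.04):
 for dx in np.arange(-1,4.1,1):
  for dy in np.arange(-1,4.1,1):
   g=labels(a,dx,dy,Lt);m=(g>=0).astype(np.float32);gs=cv2.resize(g,(Wd,Hh),interpolation=cv2.INTER_AREA);ms=cv2.resize(m,(Wd,Hh),interpolation=cv2.INTER_AREA)>.99
   gs=cv2.GaussianBlur(gs,(0,0),.8);b.append((np.corrcoef(gs[ms],ob[ms])[0,1],round(a,2),dx,dy))
b.sort(reverse=True)
for x in b[:8]:print(np.round(x,3))
E
```

```text
[0.746 1.06  2.    1.   ]
[0.741 1.1   2.    1.   ]
[0.732 1.02  2.    1.   ]
[0.72 1.14 2.   1.  ]
[0.719 1.18  2.    2.   ]
[0.718 1.02  3.    1.   ]
[0.718 1.14  2.    2.   ]
[0.716 1.1   1.    1.   ]
```

```bash
cat > gv.py <<'E'
from h import *
def gearlines(p,Rm,a=1.08,dx=0,dy=0):
    f=lambda P:(fr(np.array([dx,dy,0]),a,P))@Rm.T+p
    return [(f(cross(22.5,4.5,41.6)),Y_),(f(cross(26,7,37.6)),G_),(f(circ(0,0,21.6,34)),R_),(f(circ(0,0,11.6,34)),R_),(f(circ(0,0,11.6,67)),B_),(f(circ(0,0,1.6,67)),B_)]
E
python3 - <<'E'
from gv import *
from plant import r
from rd import *
import pickle
np.set_printoptions(precision=2,suppress=True)
r.move_ptp((467.5,101,145),q(-.24));r.dwell(.6)
print(r.current_t(),st(),r.current_opening())
S={n:r.snapshot(n) for n in("top","side")};p=np.array(r.current_eef_pos());w=r.current_eef_rot();print(p,w)
pickle.dump((S,p,w),open("s5.pkl","wb"))
L=gearlines(p,Rq(w).as_matrix())
overlay(S["side"],L,180,110,50,60,11,"pics/m1.png")
overlay(S["top"],L,145,210,65,60,11,"pics/m2.png")
E
```

```text
22.025 (array([ 0.3 , -0.14, -2.08]), array([-0.02,  0.02,  0.01])) 0.3085340396087657
[467.5  101.   145.01] [0.   0.79 0.62 0.  ]
```

View pics/m1.png

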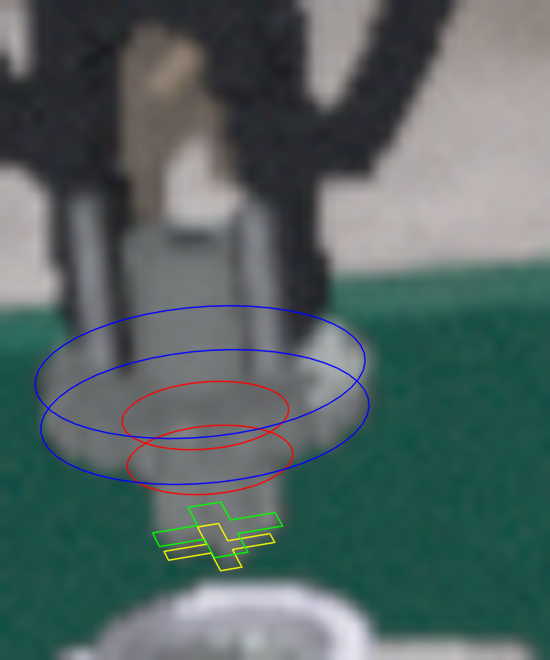

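View pics/m2.png

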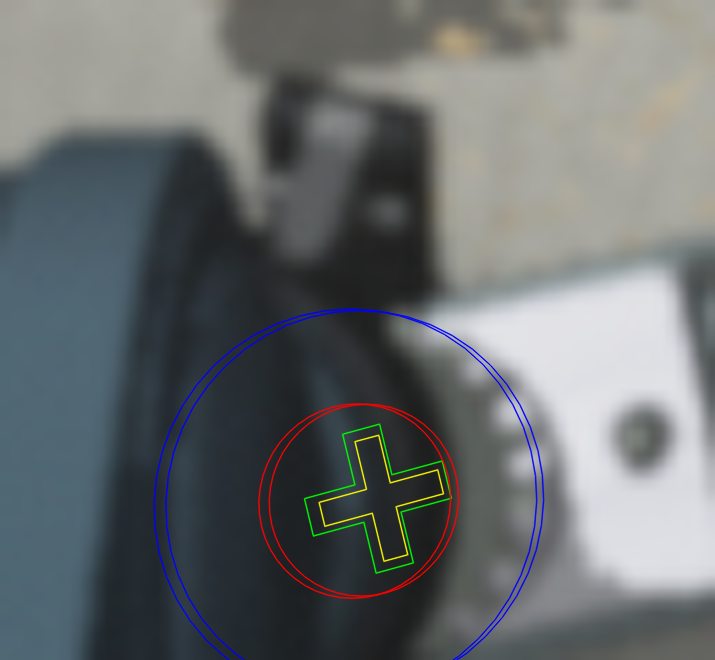

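```bash
python3 - <<'E'
from h import *
from plant import r
from rd import *
np.set_printoptions(precision=2,suppress=True)
x,y=467.5,100.4
r.move_linear([x,y,118],80)
for z in (116,115,114,113,112,111,109,107,105.5):
    r.move_linear([x,y,z],30)
    F,M=st();print(z,round(r.current_t(),2),r.current_eef_pos(),F,M)
    if F[2]>4 or np.hypot(F[0],F[1])>6:break
E
```

```text
116 23.07 [467.75 100.53 116.27] [ 0.01 -0.5  -1.27] [-0.01 -0.    0.01]
115 23.42 [467.53 100.43 115.02] [-0.19  0.16 -1.73] [ 0.   -0.01  0.01]
114 23.77 [467.46 100.38 113.96] [ 0.18  0.08 -1.86] [-0.02 -0.02 -0.  ]
113 24.12 [467.47 100.35 112.97] [-0.38  0.59 -2.08] [ 0.04  0.   -0.02]
112 24.47 [467.48 100.39 111.97] [-0.06  0.04 -1.51] [-0.01 -0.02 -0.01]
111 24.82 [467.49 100.39 110.98] [ 0.02 -0.02 -2.05] [0.01 0.01 0.01]
109 25.17 [467.61 100.9  108.96] [ 0.13  1.23 -1.1 ] [ 0.27 -0.01 -0.02]
107 25.52 [467.21 100.74 106.74] [-0.42  1.85 -2.76] [ 0.52 -0.04 -0.01]
105.5 25.87 [467.31 100.68 105.37] [-0.42  2.56 -3.16] [ 0.69  0.04 -0.06]
```

```bash
python3 - <<'E'
from h import *
from plant import r
from rd import *
np.set_printoptions(precision=2,suppress=True)
x,y=467.4,101.2
for z in (104,102,100,98,96,95,94,93,92):
    r.move_linear([x,y,z],30)
    F,M=st();print(z,round(r.current_t(),2),r.current_eef_pos(),F,M)
    if F[2]>12 or np.hypot(F[0],F[1])>8:break
E
```

```text
104 26.22 [467.56 100.97 104.14] [-0.47  1.23 -0.4 ] [ 0.36  0.13 -0.02]
102 26.57 [467.57 101.   102.03] [-1.23  1.02  0.82] [ 0.27  0.09 -0.01]
100 26.92 [467.55 101.07 100.01] [0.02 0.83 0.99] [0.22 0.1  0.01]
98 27.27 [467.58 101.12  98.03] [-0.67  0.67  2.19] [ 0.17  0.11 -0.02]
96 27.62 [467.57 101.16  96.03] [-0.48  0.35  2.88] [ 0.13  0.11 -0.01]
95 27.97 [467.59 101.18  95.06] [-0.18  0.25  3.02] [ 0.1  0.1 -0. ]
94 28.32 [467.62 101.22  94.45] [-2.17 -0.25  7.56] [ 0.07  0.4  -0.  ]
93 28.67 [467.68 101.22  94.38] [-4.41 -0.17 17.05] [-0.04  1.06 -0.04]
```

```bash
python3 - <<'E'
from gv import *
from plant import r
from rd import *
np.set_printoptions(precision=2,suppress=True)
r.dwell(.4)
print(r.current_t(),r.current_opening(),st())
S={n:r.snapshot(n) for n in("top","side")};p=np.array(r.current_eef_pos());w=r.current_eef_rot();print(p)
P=plate((468,102),1.775,45)+gearlines(p,Rq(w).as_matrix(),1.08,1,0)[2:]
overlay(S["side"],P,180,135,50,65,9,"pics/n1.png")
overlay(S["side"],[],180,135,50,65,9,"pics/n1b.png")
cv2.imwrite("pics/n2.png",cv2.resize(S["top"]["color"][:,:,::-1],(800,600)))
E
```

```text
29.0667 0.3036283744048617 (array([-4.51, -1.29, 16.61]), array([-0.04,  1.06, -0.01]))
[467.67 101.24  94.39]
```

View pics/n1.png

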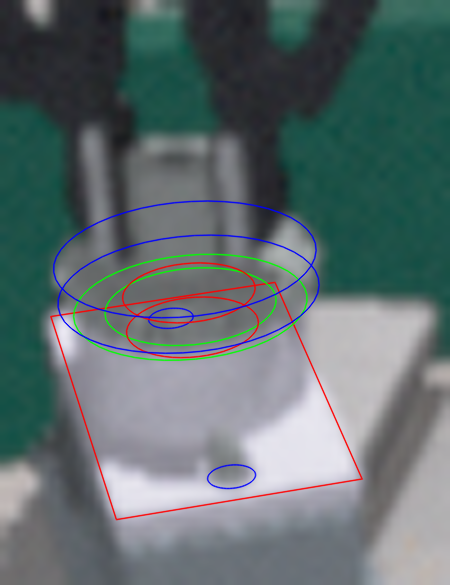

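View pics/n1b.png

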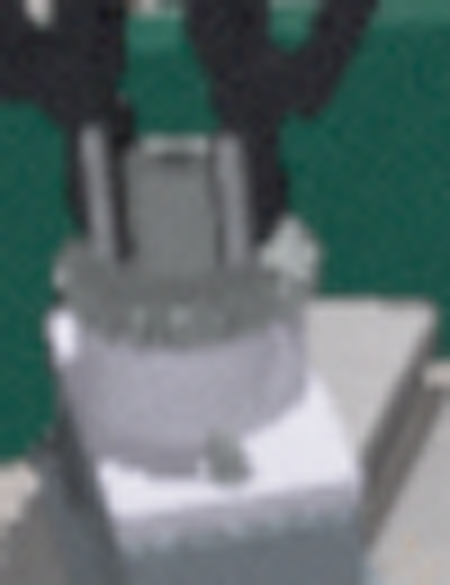

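View pics/n2.png

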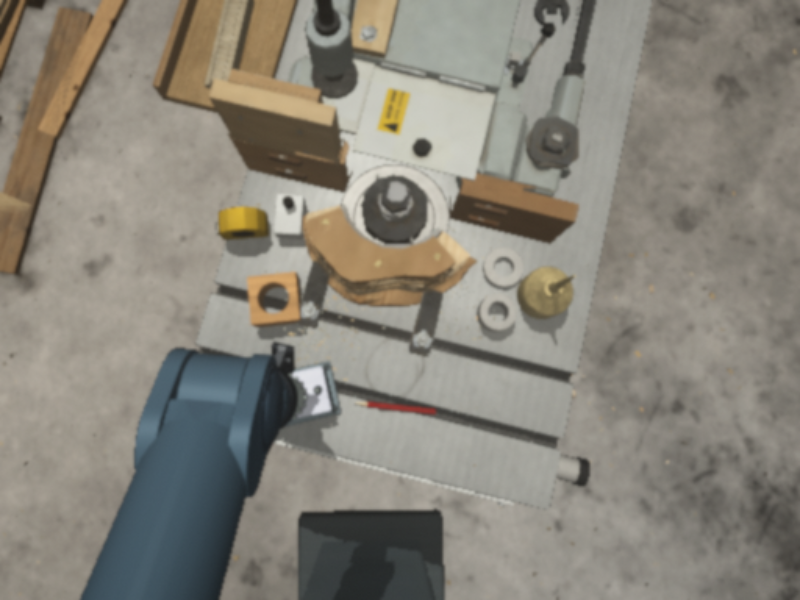

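```bash
python3 - <<'E'
from plant import r
r.job_done();print(r.current_t(),r.current_eef_pos(),r.current_contact_force())
E
```

```text
the job is handed in; nothing more can be done
the job is handed in; nothing more can be done
```

The gearbox is refitted and handed in, with the gripper still holding the gear pressed fully home. The robot clock stood at about 29 s of the 58 s allowed. The hand-in gives no verdict, so the checks below are my own.

- **Plate:** it slid over both pins without side force and met the housing at TCP height 53.5 mm, against 53.4 mm expected. I let go of it there, and both cameras show it flush with the pins showing through its holes.
- **Gear:** I tilted it towards the side camera to read the spline angle, then turned it to match the hub, which I measured at about 0.25 rad. It went into the socket with at most about 2.6 N of side force. It stopped firmly at TCP height 94.4 mm, against 94.6 mm expected.
- **Hold:** the last reading was steady at about 17 N upward on the tool, roughly 12 N beyond the spring and the gear's weight.
- **Other objects:** the last top view shows all the bystanders where they started.

**Mismatches:**
- The gear sat about 1 to 2 mm off the tool axis along the pads. I corrected for it during insertion.
- In the side view the model outlines were off by 1 to 2 pixels: the gear appeared slightly higher than its outline, and the housing's edges did not quite match theirs. I relied on the contact heights instead.

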